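# Open the fume filter's push-to-open hatch

## Robot

A 7-joint arm with a two-finger parallel gripper is mounted at the origin on the work surface. World frame = base frame: x ahead of the robot, y to its left, z up, the work surface at z = 0. Lengths are in m, angles in rad, forces in N, time in s.
With the tool pointing down it reaches from about 0.4 to 0.875 m from the base axis. Payload 19.3 kg.
Tool frame: the origin (TCP) lies on the centre line of the jaws, within the pads' length; the fingertips stand 14 mm ahead of it and the grasp point (between the pads) lies 5 mm behind it (bot.tip_extent is the distance from the TCP to the fingertips, in m); z points along the fingers, y is the line along which they close (so a half turn about z gives the same grasp; the last joint's range is limited). The gripper opens to 85 mm and grips with 20 to 120 N. Pads are 22 mm wide; open, the fingers measure 114 mm over their backs; the gripper's body (76 mm by 85 mm) begins 54 mm behind the grasp point. The pads swing forward as they close: fully open they stand 13 mm farther back than shut.
Start: joints at [-1.394, 0.521, -0.036, 1.599, 0.021, 1.021, -0.113], TCP at [0.153, 0.606, 0.245] pointing down, gripper open.
Joint ranges: [-2.91, 2.91], [-0.3, 2.13], [-1.5, 1.42], [0.17, 2.43], [-1.26, 4.41], [0.16, 1.93], [-2.52, 2.52]. Speed limits (rad/s): [1.89, 1.89, 2.39, 2.39, 3.01, 3.01, 3.01].

## Interface

Orientations are given as [roll, pitch, yaw] about the fixed x, y, z axes, in that order (R = Rz(yaw) Ry(pitch) Rx(roll)).
In Python, from workcell import monitor, grab_frame, camera_model, bot gives the robot as it stands.
- The arm moves only by the tool move_arm, never from a script. Its argument "moves" is a list of rows, each a list of 4 numbers: the shift along the world's x, y, z in mm, then the turn about the world's z in rad. A call has 1 to 12 rows; each row is the pose to reach, as a shift and turn from the pose commanded when the call began; what a row does not reach only later rows make up. A row lasts 1/8 s, in which the tool goes at most 62.5 mm and 10.7 degrees, less where a joint would pass 70% of its speed; a pose out of reach is approached as far as the arm can. A call with a gripper value outside its range is refused whole. "gripper" is the opening, from 0 (shut) to 1 (fully open), set as the call begins (left out, the last holds). The fingers move at their own pace and stop on an object; "newtons" is the grip in N (left out, the last holds). Time passes only in rows, so rows that repeat a pose let the fingers close. It gives the time, the measured TCP pose, the force, the opening and the grip force at its end, in the units of the state.
- monitor.observe(): the state, without advancing time (a new reading comes with each control period).
- grab_frame(name): name is "scene" or "top"; returns the picture (400x640x3 uint8, blue, green, red); there is no depth.
- camera_model(name): a dict with "vfov" (degrees; the focal length in pixels is half the picture's height over the tangent of half this angle, whatever the lens; pixels are square), "cx", "cy" (the principal point, pixels), "R" (3x3) and "t" (3): a world point X has camera coordinates R X + t. Camera axes: x right, y down, z forward; pixel columns grow to the right and rows downward; lengths in m; the calibration is good to about 2 mm. A picture is of the moment at which its call begins. camera_model takes no time and is no camera call.
- bot.job_done(): hands the job in; it is judged then, once.
The state is a dict: "clock": time; "qpos": joint angles; "qd": joint speeds; "joint_efforts": joint torques, N m; "position": TCP position; "tool_rot": TCP orientation; "force": force on the tool from outside, world axes, zero at the start; "moment": the same for the moment, N m; "grip_width": finger opening in m; "finger_force": force on a finger pad.
Only numpy, scipy, OpenCV 4.12 (cv2) and the standard library are available. Lean on these libraries where they do the work, as an engineer would, in place of code of your own. Each camera call takes 0.05 s, during which the arm holds its last target. There are 200 camera calls.

## Task

The fume filter next to the engraver needs a new cartridge. Push in the free edge of the filter module's slatted hatch so that its spring catch lets go and it pops ajar by itself, then swing it wide open, square out from the module, and leave it standing there. Leave the smooth hatch of the storage module beside it shut.

Things in the scene. Friction and masses are not known exactly. Their poses are not given: they have to be found in the camera images.
- filter_unit: Fume filter module: white box fixed to the table, 160 deep (x) x 200 wide (y) x 132 mm high, with a round black exhaust grille (84 mm across) on top and grey slats on its hatch. Origin: centre of its underside. Its own +x points out of its front, roughly away from the robot; z up. Housing front at x = +80 mm; hatch over it, shut: inner face x = +88, outer x = +102 mm.
- filter_hatch (a joint): Hatch angle, rad: 0 shut and latched, grows as the free edge swings out to the module's +x, stop at 1.75. Pushed in 4 to 6 mm near the free edge (about 5 N; stop at -0.045) it unlatches; once let go, a damped spring pin swings it to about 0.4 in under 1 s and no further. Then it moves lightly (about 0.05 N m) and stays where left. It cannot be pulled open while latched.
- filter_hatch_push (a point): Point on the outer face of the filter hatch, a white slab 186 wide x 94 high x 14 mm thick, edges 34 and 128 mm above the table: 155 mm from the hinge axis, 34 mm in from the free edge, 105 mm above the table. A good place to push; moves with the hatch. The slats (over the hinge half, 3 mm proud) are not felt.
- filter_hatch_hinge (a point): Point on the filter hatch's upright hinge axis, in the plane of its inner face, 105 mm above the table: x = +88, y = +97 mm in the module's frame. The free edge lies 189 mm from it, at the module's y = -92 mm when shut. The thin ejector pin is low behind the hatch, 48 mm above the table at the module's y = -30 mm.
- storage_unit: The bystander: a storage module of the same size, shape, material and axes as the filter module, but with no grille on its flat top (a small glue jar stands there) and a smooth hatch without slats. Origin: centre of its underside.
- storage_hatch (a joint): Angle of the storage module's hatch, rad, with the same catch and direction: 0 shut. It is to stay shut.

How it is judged:
By the outcome, as a careful person would: the job done as asked, in the order asked, and still so for the second after the job is handed in, with the robot touching nothing.
It also fails if it takes over 42 s, if anything falls off the work surface, if the arm or the gripper's body presses on something with over 40 N, if the wrist force passes 120 N, or if a joint passes its speed limit or range.

## Working session

There is one attempt and no reset: what is moved stays moved. The work goes in short steps, Python scripts to look and compute and a tool call to move; the robot and the scene stay as the last step left them, time stands still between calls to the robot, and variables do not carry over. Pictures are saved under pics/ and viewed, at most 10 in all, crops included, and the job is handed in when it is done.

Besides the shell and the picture viewer there is one more tool, called after "Emit:" as name([rows], argument=value, ...), one row to a line, values as JSON. move_arm: Moves the arm, as the interface text tells. Its arguments: {"type":"object","properties":{"moves":{"type":"array","items":{"type":"array","items":{"type":"number"}}},"gripper":{"type":"number"},"newtons":{"type":"number"}},"required":["moves"]}

```bash
mkdir -p pics; python3 - <<'E'
from workcell import monitor, grab_frame, camera_model, bot
import cv2
for n in("scene","top"):
    cv2.imwrite(f"pics/{n}0.png",grab_frame(n)); print(n,camera_model(n))
s=monitor.observe();print(s)
E
```

```text
scene {'vfov': 51.233516471498774, 'cx': 319.4858921678155, 'cy': 195.64398853547937, 'R': array([[ 0.91223641,  0.40958835, -0.0078811 ],
       [ 0.38566314, -0.86512034, -0.32067233],
       [-0.13816175,  0.28948952, -0.9471574 ]]), 't': array([-0.44460093, -0.12114456,  0.87500111])}
top {'vfov': 53.53833830112359, 'cx': 322.8110750678138, 'cy': 200.8464899936096, 'R': array([[-0.00157425, -0.99999741,  0.00164534],
       [-0.99113504,  0.00134171, -0.13285155],
       [ 0.13284899, -0.00183989, -0.99113458]]), 't': array([0.02910743, 0.46077667, 0.7324799 ])}
{'clock': 0.1, 'qpos': array([-1.39418633,  0.52193976, -0.03633871,  1.59996233,  0.02117526,
        1.02111948, -0.11280581]), 'qd': array([ 0.00159886, -0.00117384,  0.00068268, -0.00061248,  0.00026334,
       -0.00073514, -0.00029201]), 'joint_efforts': array([ 4.03685728e-03, -9.28481984e+01,  1.98429778e+00, -3.70526075e+01,
        1.82407483e-02,  5.22593851e-03, -1.17629239e-05]), 'position': array([0.15264172, 0.60576244, 0.24478822]), 'tool_rot': array([-3.14054861e+00,  4.77942719e-05,  2.89476294e+00]), 'force': array([ 0.11951701, -0.27508205, -0.37522677]), 'moment': array([ 0.00268447, -0.01727965,  0.02584401]), 'finger_force': 0.0, 'grip_width': 0.08511577281454229}
```

View pics/scene0.png

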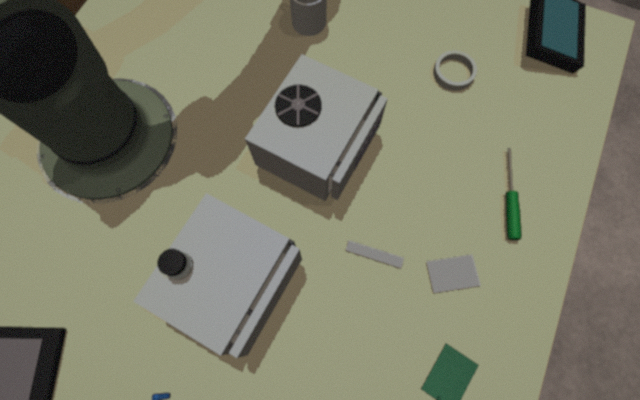

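View pics/top0.png

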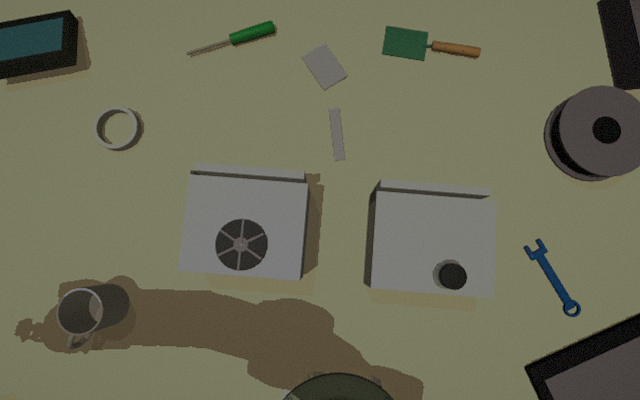

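The top view shows the filter module (grille) with roof corners at about (188,174), (308,182), (302,279) and (179,272). Its hatch is at the top edge, (192,165)-(305,172), with the free edge on the right, facing the storage module at (370-495,180-298). The scene view shows the filter roof corners at about (303,58), (247,140), (330,180) and (381,95).

```bash
cat > h.py <<'E'
import numpy as np, cv2
from scipy.optimize import least_squares
from workcell import monitor, grab_frame, camera_model, bot
def proj(n,X):
    c=camera_model(n);f=200/np.tan(np.radians(c["vfov"]/2));p=np.atleast_2d(X)@c["R"].T+c["t"]
    return p[:,:2]/p[:,2:]*f+[c["cx"],c["cy"]]
def w(p,L):
    L=np.atleast_2d(np.array(L,float));c,s=np.cos(p[2]),np.sin(p[2])
    return np.c_[L[:,:2]@np.array([[c,s],[-s,c]])+p[:2],L[:,2]]
roof=[[.08,.1,.132],[.08,-.1,.132],[-.08,-.1,.132],[-.08,.1,.132]]
def fit(obs,p0):
    f=lambda p:np.concatenate([(proj(n,w(p,L))-px).ravel() for n,L,px in obs])
    r=least_squares(f,p0,loss="soft_l1");return r.x,f(r.x).reshape(-1,2)
E
python3 - <<'E'
from h import *
for nm,obs in {"F":[("top",roof,[[188,174],[308,182],[302,279],[179,272]]),("scene",roof,[[381,93],[330,180],[247,140],[303,58]])],
 "S":[("top",roof,[[379,190],[496,196],[495,298],[371,290]])]}.items():
    p,r=fit(obs,[.55,.1,0]);print(nm,p.round(4));print(r.round(1).tolist())
    for n in("top","scene"):
        im=grab_frame(n)
        L=np.array(roof+[[.102,.097,.128],[.102,-.092,.128],[.088,-.092,.128],[.088,.097,.128]]); 
        q=proj(n,w(p,L)); print(n,q.round(0).tolist())
        if nm=="F":
            x0,y0=(160,140) if n=="top" else (230,40)
            c=cv2.resize(im[y0:y0+160,x0:x0+200],None,fx=4,fy=4,interpolation=cv2.INTER_CUBIC)
            for a,b in q: cv2.circle(c,(int((a-x0)*4),int((b-y0)*4)),3,(0,0,255),1)
            cv2.imwrite(f"pics/f_{n}.png",cv2.resize(c,(600,480)))
a=cv2.imread("pics/f_top.png");b=cv2.imread("pics/f_scene.png")
cv2.imwrite("pics/f.png",cv2.resize(np.hstack([a,b]),(800,320)))
E
```

```text
F [ 0.4072  0.1589 -0.0648]
[[1.1, -0.3], [-0.3, -0.8], [-1.0, -1.1], [-0.6, -2.0], [-1.6, -3.6], [-1.7, 0.9], [-0.4, 0.8], [-1.1, -2.9]]
top [[189.0, 174.0], [308.0, 181.0], [301.0, 278.0], [178.0, 270.0], [193.0, 162.0], [304.0, 169.0], [303.0, 177.0], [192.0, 170.0]]
scene [[379.0, 89.0], [328.0, 181.0], [247.0, 141.0], [302.0, 55.0], [389.0, 97.0], [342.0, 183.0], [335.0, 180.0], [382.0, 94.0]]
S [ 0.3769 -0.1556 -0.0741]
[[-2.2, 0.8], [0.5, 3.4], [0.0, -0.8], [0.5, -1.9]]
top [[377.0, 191.0], [496.0, 199.0], [495.0, 297.0], [371.0, 288.0], [379.0, 178.0], [491.0, 186.0], [491.0, 195.0], [379.0, 187.0]]
scene [[290.0, 239.0], [222.0, 356.0], [134.0, 303.0], [206.0, 194.0], [301.0, 247.0], [238.0, 359.0], [230.0, 354.0], [293.0, 243.0]]
```

View pics/f.png

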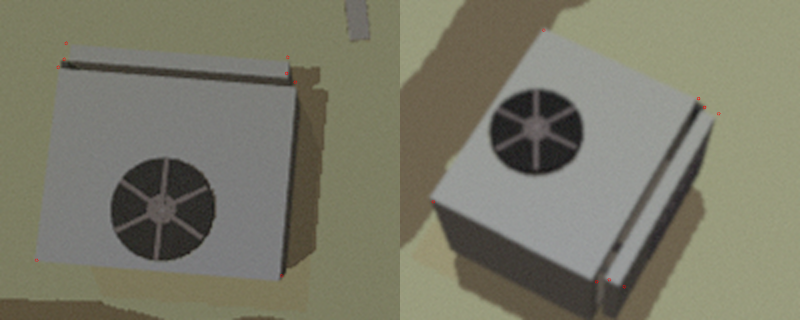

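The fit agrees with both views to about 2 px. The filter module is at about (0.407, 0.159) with yaw -0.065. The hinge is at (0.501, 0.250) and the push point at (0.505, 0.094). I'll move out in front of the free edge, high up, with the gripper shut.

Emit:
move_arm([
  [20,-25,45,0.02],
  [60,-70,55,0.04],
  [105,-120,55,0.06],
  [150,-173,55,0.08],
  [195,-225,55,0.1],
  [240,-277,55,0.12],
  [285,-330,55,0.14],
  [330,-382,55,0.16],
  [375,-435,55,0.18],
  [415,-485,55,0.18],
  [447,-512,55,0.18],
  [447,-512,55,0.18],
], gripper=0)

```text
clock: 1.8
position: [0.6014, 0.0906, 0.3001]
tool_rot: [-3.14, 0.0, 3.071]
force: [0.5, 0.3, -0.6]
grip_width: -0.0002
finger_force: 0.0
```

Lower to TCP z = 0.10, then close in to about 20 mm short of contact.

Emit:
move_arm([
  [0,3,-50,0],
  [0,3,-100,0],
  [0,3,-150,0],
  [0,3,-200,0],
  [0,3,-200,0],
  [-30,3,-200,0],
  [-65,3,-200,0],
  [-65,3,-200,0],
  [-65,3,-200,0],
])

```text
clock: 2.92
position: [0.5362, 0.0974, 0.1022]
tool_rot: [3.141, 0.003, 3.075]
force: [-0.9, -0.6, -0.1]
grip_width: 0.0001
finger_force: 0.0
```

```bash
python3 - <<'E'
from h import *
a=grab_frame("top")[60:260,120:420];b=grab_frame("scene")[20:220,230:530]
cv2.imwrite("pics/a.png",cv2.resize(np.vstack([a,b]),(450,600)))
E
```

```text
(no output)
```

View pics/a.png

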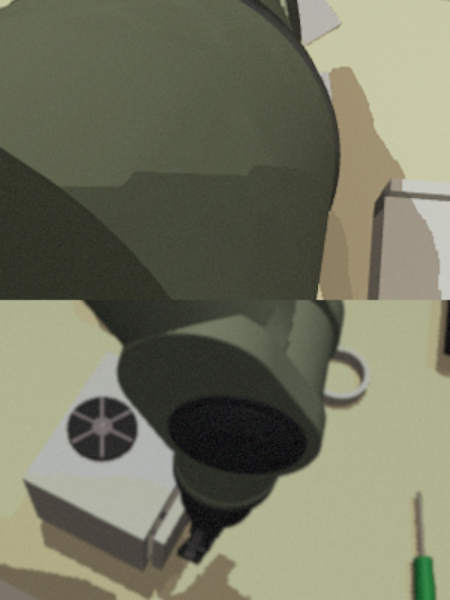

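The arm hides the filter in the top view. The scene view shows the shut fingers just in front of the hatch near its free edge, at about crop (190,545). Now creep in.

Emit:
move_arm([
  [-8,0,0,0],
  [-14,0,0,0],
  [-17,0,0,0],
  [-20,0,0,0],
  [-20,0,0,0],
  [-20,0,0,0],
])

```text
clock: 3.78
position: [0.5148, 0.097, 0.1003]
tool_rot: [-3.142, 0.0, 3.075]
force: [-0.1, 0.4, 0.4]
grip_width: 0.0004
finger_force: 0.0
```

Emit:
move_arm([
  [-1,0,0,0],
  [-2,0,0,0],
  [-3,0,0,0],
  [-3,0,0,0],
])

```text
clock: 4.28
position: [0.5119, 0.097, 0.1004]
tool_rot: [3.142, 0.001, 3.075]
force: [4.3, -0.5, 1.7]
grip_width: 0.0
finger_force: 0.0
```

Emit:
move_arm([
  [-1,0,0,0],
  [-2,0,0,0],
  [-2,0,0,0],
])

```text
clock: 4.65
position: [0.5095, 0.097, 0.1003]
tool_rot: [-3.142, -0.0, 3.075]
force: [3.6, 0.5, 3.4]
grip_width: -0.0001
finger_force: 0.0
```

Emit:
move_arm([
  [-1,0,0,0],
  [-2,0,0,0],
  [-2,0,0,0],
])

```text
clock: 5.03
position: [0.5076, 0.0971, 0.1003]
tool_rot: [-3.142, -0.0, 3.075]
force: [2.7, -1.1, 2.1]
grip_width: 0.0
finger_force: 0.0
```

Emit:
move_arm([
  [-1,0,0,0],
  [-1,0,0,0],
])

```text
clock: 5.28
position: [0.5069, 0.0971, 0.1003]
tool_rot: [3.141, 0.001, 3.075]
force: [6.6, -0.1, 0.8]
grip_width: 0.0002
finger_force: 0.0
```

Now let go quickly, well clear, and wait for it to swing.

Emit:
move_arm([
  [50,0,0,0],
  [105,-5,0,0],
  [145,-50,0,0],
  [145,-100,0,0],
  [145,-150,0,0],
  [145,-150,0,0],
  [145,-150,0,0],
  [145,-150,0,0],
  [145,-150,0,0],
  [145,-150,0,0],
])

```text
clock: 6.52
position: [0.6517, -0.0524, 0.1003]
tool_rot: [3.142, -0.0, 3.076]
force: [-0.2, 0.3, 0.4]
grip_width: 0.0001
finger_force: 0.0
```

```bash
python3 - <<'E'
from h import *
a=grab_frame("top")[60:260,120:420];b=grab_frame("scene")[20:220,230:530]
cv2.imwrite("pics/b.png",cv2.resize(np.vstack([a,b]),(450,600)))
p=[.4072,.1589,-.0648]
for th in(0,.3,.4,.5):
    d=np.array([np.sin(th),-np.cos(th)]);n=np.array([np.cos(th),np.sin(th)]);H=np.array([.088,.097])
    L=[[*(H+.189*d+t*n),.128] for t in(0,.014)]
    print(th,[ (proj(k,w(p,L)) -o)*1.5 for k,o in(("top",[120,60]),("scene",[230,-180]))])
E
```

```text
0 [array([[275.0826135 , 175.02042718],
       [275.94553622, 162.87167298]]), array([[157.04688101, 539.74176239],
       [168.14966372, 545.17058562]])]
0.3 [array([[271.10917959, 126.49153269],
       [268.32391902, 114.91468898]]), array([[205.07241201, 555.26345286],
       [217.52227378, 557.43321666]])]
0.4 [array([[266.55480443, 111.09035218],
       [262.61784194,  99.92775465]]), array([[221.97981988, 557.40167391],
       [234.57746379, 558.39913389]])]
0.5 [array([[260.47443741,  96.32133149],
       [255.4349936 ,  85.67528172]]), array([[238.99078001, 557.94752425],
       [251.57782255, 557.75826612]])]
```

View pics/b.png

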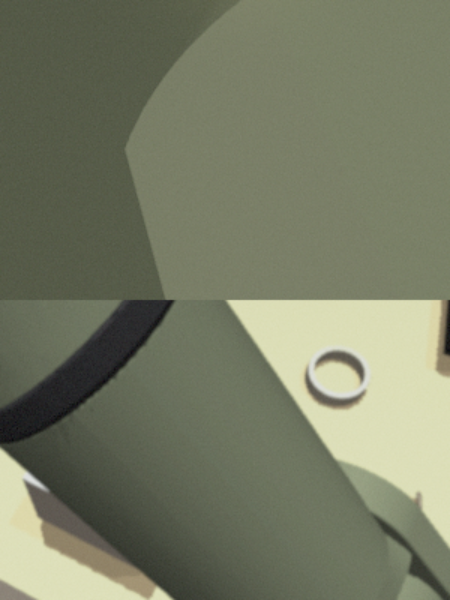

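The arm blocks both views, so I'll lift and swing it away to the left for a clear look.

Emit:
move_arm([
  [0,0,60,0],
  [0,0,120,0],
  [0,0,180,0],
  [-20,50,200,0],
  [-40,110,200,0],
  [-60,170,200,0],
  [-80,230,200,0],
  [-110,290,200,0],
  [-140,350,200,0],
  [-180,410,200,0],
  [-220,460,200,0],
  [-260,510,200,0],
])

```text
clock: 8.12
position: [0.4051, 0.4398, 0.3004]
tool_rot: [3.141, 0.0, 3.075]
force: [0.7, 0.4, 0.6]
grip_width: -0.0005
finger_force: 0.0
```

Emit:
move_arm([
  [-50,30,0,0],
  [-100,60,0,0],
  [-130,80,0,0],
  [-130,80,0,0],
])

```text
clock: 8.62
position: [0.2736, 0.5199, 0.3003]
tool_rot: [3.141, -0.001, 3.079]
force: [0.9, 0.2, 0.4]
grip_width: -0.0001
finger_force: 0.0
```

```bash
python3 - <<'E'
from h import *
a=grab_frame("top")[60:260,120:420];b=grab_frame("scene")[20:220,230:530]
cv2.imwrite("pics/c.png",cv2.resize(np.vstack([a,b]),(450,600)))
print(monitor.observe()["position"])
E
```

```text
[0.27682541 0.51805684 0.3003214 ]
```

View pics/c.png

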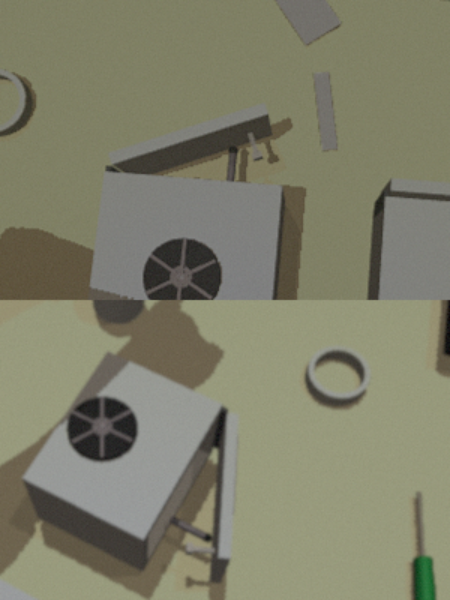

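The hatch stands ajar at about 0.38 rad, with its free edge at top crop (268,112), and the storage hatch is still shut. A catch hook and the pin are behind it, so I'll triangulate the hook's height and plan the entry and the swing.

```bash
python3 - <<'E'
from h import *
for t,s in(((257,157),(188,549)),((250,135),(212,552)),((268,107),(228,558))):
    a=np.array(t)/1.5+[120,60];b=np.array(s)/1.5+[230,-180]
    r=least_squares(lambda X:np.r_[proj("top",X)[0]-a,proj("scene",X)[0]-b],[.55,.1,.1]);print(r.x.round(3),r.cost.round(2))
p=[.4072,.1589,-.0648];H=np.array([.088,.097])
def tool(th,r=.165,ex=0):
    d=np.array([np.sin(th),-np.cos(th)]);n=np.array([np.cos(th),np.sin(th)]);s=.011*np.cos(th)+.0145*np.sin(th)+ex
    return w(p,[[*(H+r*d-s*n),0]])[0,:2]
print("entry",tool(.38,.165,.015).round(4))
for th in np.arange(.4,1.62,.1):print(th.round(2),(tool(th)*1000).round(0))
print(1.571,(tool(1.571)*1000).round(1))
E
```

```text
[0.522 0.086 0.074] 0.16
[0.55  0.095 0.072] 0.22
[0.569 0.071 0.131] 1.16
entry [0.5234 0.0836]
0.4 [541.  89.]
0.5 [556.  93.]
0.6 [571.  99.]
0.7 [585. 107.]
0.8 [599. 116.]
0.9 [611. 126.]
1.0 [623. 137.]
1.1 [634. 150.]
1.2 [644. 165.]
1.3 [652. 180.]
1.4 [658. 196.]
1.5 [663. 213.]
1.6 [666. 230.]
1.571 [665.  224.9]
```

The hook top is at about z 0.075, so tips at 0.10 clear it. Enter the gap from above at (0.523, 0.084).

Emit:
move_arm([
  [25,-45,0,0],
  [50,-95,0,0],
  [80,-145,0,0],
  [110,-195,0,0],
  [138,-245,0,0],
  [166,-295,0,0],
  [195,-345,0,0],
  [225,-395,0,0],
  [248,-436,0,0],
  [248,-436,0,0],
  [248,-436,0,0],
])

```text
clock: 10.1
position: [0.5244, 0.0817, 0.3002]
tool_rot: [3.142, -0.0, 3.073]
force: [-0.6, 0.5, -0.5]
grip_width: 0.0002
finger_force: 0.0
```

Emit:
move_arm([
  [0,2,-50,0],
  [0,2,-100,0],
  [0,2,-140,0],
  [0,2,-165,0],
  [0,2,-186,0],
  [0,2,-186,0],
  [0,2,-186,0],
])

```text
clock: 10.98
position: [0.5247, 0.0847, 0.1151]
tool_rot: [3.141, 0.001, 3.075]
force: [0.6, 0.1, -0.7]
grip_width: 0.0001
finger_force: 0.0
```

No contact on the way down. Swing gently along the arc.

Emit:
move_arm([
  [8,2,0,0],
  [16,5,0,0],
  [24,7,0,0],
  [32,9,0,0],
  [39,12,0,0],
  [47,15,0,0],
  [54,19,0,0],
  [61,23,0,0],
  [68,27,0,0],
  [75,32,0,0],
  [81,37,0,0],
  [87,42,0,0],
])

```text
clock: 12.48
position: [0.6119, 0.1267, 0.1143]
tool_rot: [3.142, -0.0, 3.075]
force: [0.0, 0.1, -0.0]
grip_width: 0.0
finger_force: 0.2
```

Emit:
move_arm([
  [6,5,0,0],
  [12,11,0,0],
  [17,17,0,0],
  [22,23,0,0],
  [27,30,0,0],
  [32,38,0,0],
  [36,46,0,0],
  [40,53,0,0],
  [43,61,0,0],
  [46,69,0,0],
  [46,69,0,0],
])

```text
clock: 13.85
position: [0.6576, 0.1962, 0.1142]
tool_rot: [3.141, 0.0, 3.076]
force: [0.6, -0.7, 0.3]
grip_width: 0.0002
finger_force: 0.0
```

Emit:
move_arm([
  [2,5,0,0],
  [4,10,0,0],
  [5,15,0,0],
  [6,20,0,0],
  [7,24,0,0],
  [8,27,0,0],
  [8,27,0,0],
  [8,27,0,0],
])

```text
clock: 14.85
position: [0.6655, 0.2221, 0.1143]
tool_rot: [-3.141, 0.0, 3.075]
force: [0.7, 0.5, -0.1]
grip_width: -0.0001
finger_force: 0.0
```

```bash
cat > look.py <<'E'
import sys
from h import *
a=grab_frame("top")[60:260,120:420];b=grab_frame("scene")[20:220,230:530]
p=[.4072,.1589,-.0648];H=np.array([.088,.097])
for th in(1.4,1.5,1.571,1.65):
    d=np.array([np.sin(th),-np.cos(th)]);n=np.array([np.cos(th),np.sin(th)])
    L=[[*(H+r*d+t*n),.128] for r in(0.01,.189) for t in(0,.014)]
    print(th,[((proj(k,w(p,L))-o)*2).round(0).tolist() for k,o in(("top",[120,60]),("scene",[230,20]))])
a,b=[cv2.resize(i,None,fx=2,fy=2,interpolation=cv2.INTER_CUBIC) for i in(a,b)]
cv2.imwrite(sys.argv[1],np.vstack([a[:300],b[:300]]))
E
python3 look.py pics/d.png
```

```text
1.4 [[[147.0, 208.0], [132.0, 204.0], [203.0, 14.0], [188.0, 11.0]], [[314.0, 153.0], [323.0, 142.0], [485.0, 263.0], [493.0, 251.0]]]
1.5 [[[146.0, 208.0], [130.0, 206.0], [182.0, 10.0], [167.0, 8.0]], [[314.0, 152.0], [322.0, 141.0], [495.0, 247.0], [502.0, 234.0]]]
1.571 [[[145.0, 208.0], [129.0, 207.0], [167.0, 9.0], [151.0, 8.0]], [[315.0, 152.0], [321.0, 140.0], [501.0, 234.0], [507.0, 222.0]]]
1.65 [[[145.0, 208.0], [128.0, 208.0], [150.0, 9.0], [134.0, 9.0]], [[315.0, 151.0], [320.0, 139.0], [507.0, 221.0], [511.0, 207.0]]]
```

View pics/d.png

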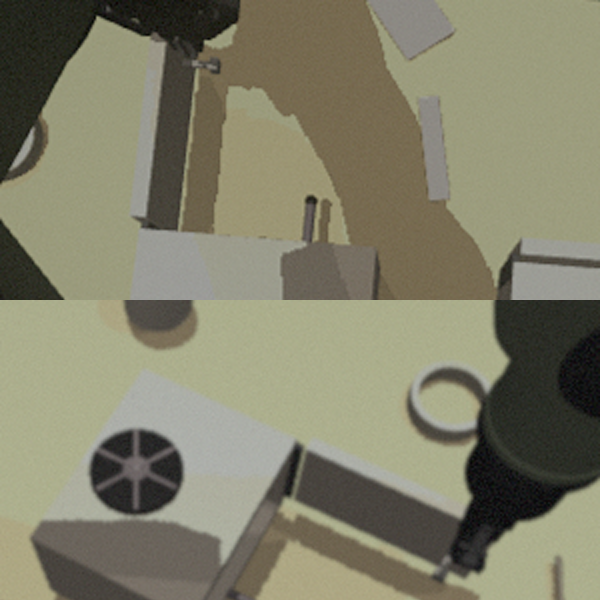

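The top view shows the hatch standing out square, with its inner top edge running (147,220) to (166,42). That slope of 0.107 compares with 0.11 predicted for 1.571 rad. I'll back off away from the hatch, lift, and check with a clear view.

Emit:
move_arm([
  [0,-15,0,0],
  [0,-40,0,0],
  [0,-60,0,0],
  [0,-60,50,0],
  [0,-60,110,0],
  [0,-60,170,0],
  [-20,-30,190,0],
  [-60,20,190,0],
  [-100,70,190,0],
  [-140,120,190,0],
  [-180,170,190,0],
  [-220,210,190,0],
])

```text
clock: 16.45
position: [0.445, 0.4323, 0.3044]
tool_rot: [3.141, 0.0, 3.073]
force: [0.1, 0.4, -0.3]
grip_width: 0.0001
finger_force: 0.0
```

Emit:
move_arm([
  [-45,35,0,0],
  [-90,70,0,0],
  [-130,100,0,0],
  [-160,120,0,0],
  [-160,120,0,0],
  [-160,120,0,0],
])

```text
clock: 17.2
position: [0.287, 0.5511, 0.3044]
tool_rot: [-3.141, 0.001, 3.073]
force: [0.2, -1.2, -0.1]
grip_width: -0.0002
finger_force: 0.0
```

```bash
python3 look.py pics/e.png
```

```text
1.4 [[[147.0, 208.0], [132.0, 204.0], [203.0, 14.0], [188.0, 11.0]], [[314.0, 153.0], [323.0, 142.0], [485.0, 263.0], [493.0, 251.0]]]
1.5 [[[146.0, 208.0], [130.0, 206.0], [182.0, 10.0], [167.0, 8.0]], [[314.0, 152.0], [322.0, 141.0], [495.0, 247.0], [502.0, 234.0]]]
1.571 [[[145.0, 208.0], [129.0, 207.0], [167.0, 9.0], [151.0, 8.0]], [[315.0, 152.0], [321.0, 140.0], [501.0, 234.0], [507.0, 222.0]]]
1.65 [[[145.0, 208.0], [128.0, 208.0], [150.0, 9.0], [134.0, 9.0]], [[315.0, 151.0], [320.0, 139.0], [507.0, 221.0], [511.0, 207.0]]]
```

View pics/e.png

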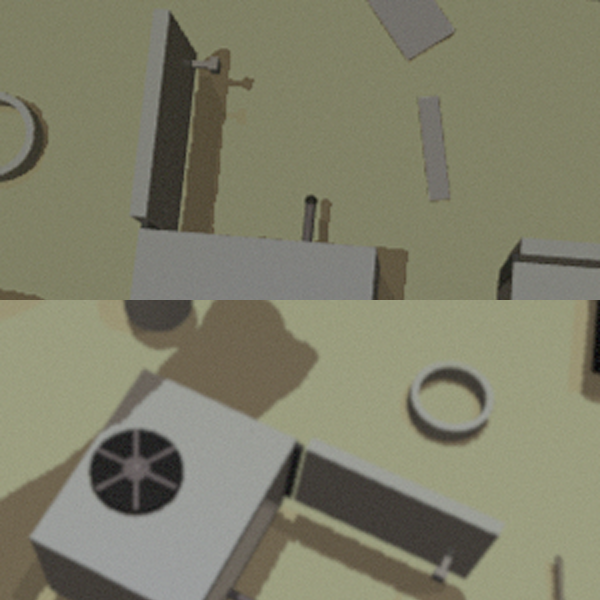

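The hatch stands free at about 1.56 rad. Its free-edge corners at (154,11) and (169,12) in the top view match the prediction for square, and the storage hatch's edge is still shut.

```bash
python3 -c "
from workcell import bot;print(bot.job_done())"
```

```text
the job is handed in; nothing more can be done
None
```

The slatted filter hatch was pushed in, popped ajar by itself, and was swung open to about 1.56 rad (square is 1.57), where it stands free; the storage hatch stayed shut, and I handed the job in at about 17 s on the robot's clock.

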